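# Put the drawing kit back on its outlines

### The job

Tidy up the drawing desk: put the mechanical pencil, the compass, the eraser and the tea cup each on the grey pad that bears its outline, squarely inside the outline (the long things and the eraser may lie either way round), and let go. Keep the cup upright and do not drop it, and leave the paper-clip dish and the pencil sharpener where they are.

Things in the scene. Friction and masses are not known exactly. Their poses are not given: they have to be found in the camera images.
- pencil: Loose red mechanical pencil with a chrome click button and clip, lying down, about 140 mm long along its x axis (tip at x -71, button end at x +69 mm). The barrel, x -56 to +56 mm, is 10 mm wide and 10 mm high and does not roll; the clip stands 2 mm higher, x +15 to +54 mm. Origin at the centre of the barrel's underside, z up. About 20 g. Grasp across y at the origin.
- compass: Loose chrome drawing compass, closed and lying flat, about 138 mm long along its x axis (points at x -70, knurled handle end at x +68 mm). From x -33 to +53 mm it is 22 mm wide with parallel sides and 10 to 12 mm high; the points taper below x -33. Origin on its underside at mid-length, z up. About 60 g. Grasp across y at the origin.
- eraser: Loose white hard silicone eraser, a rounded block 56 mm long (x), 24 mm wide (y), 14 mm high. Origin at the centre of its underside, z up. About 25 g.
- cup: Loose green ceramic tea cup without a handle, standing upright and empty: outside diameter 58 mm from 18 mm up to the rim, foot diameter 44 mm, 60 mm high, wall 4 mm. Origin at the centre of its underside, z up along its axis. About 120 g.
- pencil_pad: Grey plastic pad 164 mm (x) by 36 mm (y). Fixed to the desk; 4 mm thick, flat on the desk, origin at the centre of its underside (top face at z +4 mm). A pale outline, flush with the face and centred on the origin, shows what belongs there: long and very narrow (146 by 16 mm), along the pad's x axis.
- compass_pad: Grey plastic pad 158 mm (x) by 48 mm (y). Fixed to the desk; 4 mm thick, flat on the desk, origin at the centre of its underside (top face at z +4 mm). A pale outline, flush with the face and centred on the origin, shows what belongs there: the closed compass, 144 by 28 mm, tapering at one end, along the pad's x axis.
- eraser_pad: Grey plastic pad 84 mm (x) by 50 mm (y). Fixed to the desk; 4 mm thick, flat on the desk, origin at the centre of its underside (top face at z +4 mm). A pale outline, flush with the face and centred on the origin, shows what belongs there: a rectangle 62 by 30 mm, its long side along the pad's x axis.
- cup_pad: Round grey plastic coaster, diameter 92 mm. Fixed to the desk; 4 mm thick, flat on the desk, origin at the centre of its underside (top face at z +4 mm). A pale outline, flush with the face and centred on the origin, shows what belongs there: a circle of 68 mm diameter.
- clip_dish: Loose white ceramic dish with paper clips in it, diameter 60 mm, 18 mm high, standing among the other things; not to be moved. Origin at the centre of its underside.
- sharpener: Loose small aluminium pencil sharpener, a block 28 by 18 mm, 15 mm high, among the other things; not to be moved. Origin at the centre of its underside.
There are look-alikes about, which are no part of the job. What is shaped like the pencil_pad but red is not meant.

How it is judged:
At the end, for the whole second after the job is handed in: Each thing rests released on its own pad: origin within 12 mm sideways of the pad's and at most 10 mm (pencil 18 mm) above the desk, nothing moving; pencil, compass and eraser within 0.2 rad of the pad's long axis, either way round; cup upright within 0.1 rad (horizontal distance between pencil and pencil_pad below 0.012 m and height (world z) of pencil below 0.018 m and linear speed of each of pencil, compass, eraser, cup below 0.02 m/s and angular speed of each of pencil, compass, eraser, cup below 0.2 rad/s and angle between the x axis of pencil and the x axis of pencil_pad, either way round below 0.2 rad and horizontal distance between compass and compass_pad below 0.012 m and height (world z) of each of compass, eraser, cup below 0.01 m and angle between the x axis of compass and the x axis of compass_pad, either way round below 0.2 rad and horizontal distance between eraser and eraser_pad below 0.012 m and angle between the x axis of eraser and the x axis of eraser_pad, either way round below 0.2 rad and horizontal distance between cup and cup_pad below 0.012 m and angle between cup's own z axis and vertical below 0.1 rad); the robot touches nothing.
It fails at once if the paper-clip dish is pushed more than 25 mm from where it stood (distance of clip_dish from where it was at the start of the episode above 0.025 m).
It fails at once if the pencil sharpener is pushed more than 25 mm from where it stood (distance of sharpener from where it was at the start of the episode above 0.025 m).
It fails at once if the cup is tipped by more than 35 degrees (angle between cup's own z axis and vertical above 0.61 rad).
It fails at once if the cup is dropped: it falls free of the fingers at over 0.6 m/s (about 18 mm of fall) (linear speed of cup above 0.6 m/s and contact force between the fingers and cup below 0.1 N).
It also fails if it takes over 112 s, if anything falls off the work surface, if the arm or the gripper's body presses on something with over 40 N, if the wrist force passes 120 N, or if a joint passes its speed limit or range.

### The arm

A 7-joint arm with a two-finger parallel gripper is mounted at the origin on the work surface. World frame = base frame: x ahead of the robot, y to its left, z up, the work surface at z = 0. Lengths are in m, angles in rad, forces in N, time in s.
With the tool pointing down it reaches from about 0.425 to 0.925 m from the base axis. Payload 6.8 kg.
Tool frame: the origin (TCP) lies on the centre line of the jaws, within the pads' length; the fingertips stand 14 mm ahead of it and the grasp point (between the pads) lies 5 mm behind it; z points along the fingers, x is the direction in which the jaws open and shut, and the axes are right-handed (so a half turn about z gives the same grasp; the last joint's range is limited). The gripper opens to 85 mm and grips with 20 to 120 N. Pads are 22 mm wide; open, the fingers measure 114 mm over their backs; the gripper's body (76 mm by 85 mm) begins 54 mm behind the grasp point. The pads swing forward as they close: fully open they stand 13 mm farther back than shut.
Start: joints at [1.071, 0.477, 0.022, 1.555, -0.011, 1.109, -0.083], TCP at [0.258, -0.624, 0.245] pointing down, gripper open.
Joint ranges: [-2.96, 2.96], [-0.34, 2.1], [-1.41, 1.46], [0.24, 2.44], [-1.37, 4.51], [0.17, 1.92], [-2.96, 2.96]. Speed limits (rad/s): [2.39, 2.39, 3.14, 3.14, 3.14, 3.14, 3.14].

### API

Orientations are given as a rotation vector (axis times angle).
In Python, from workcell import env gives the robot as it stands.
- The arm moves only by the tool play_rows, never from a script. Its argument "moves" is a list of rows, each an object of numbers: "x", "y", "z": the shift along the world's x, y, z normalised to -1 to 1, where 1 is 0.1 m; "ax", "ay", "az": the turn, a rotation vector about the world's x, y, z normalised to -1 to 1, where 1 is 360 degrees. A call has 1 to 10 rows; each row shifts and turns the commanded pose from where the row before left it; what a row does not reach is not made up. A row lasts 1/12 s, in which the tool goes at most 41.7 mm and 7.16 degrees, less where a joint would pass 70% of its speed; a pose out of reach is approached as far as the arm can. A call with a number of a shift or a turn outside -1 to 1 is refused whole. A call with a gripper value outside its range is refused whole. "fingers" is the opening, from 0 (shut) to 1 (fully open), set as the call begins (left out, the last holds). The fingers move at their own pace and stop on an object; "grip_force" is the grip in N (left out, the last holds). Time passes only in rows, so rows that do not move let the fingers close. It gives the time, the measured TCP pose, the force and the opening at its end, in the units of the state.
- env.sense(): the state, without advancing time (a new reading comes with each control period).
- env.capture(name): name is "scene" or "side" or "wrist"; returns a dict with "frame" (420x560x3 uint8, blue, green, red), "range_z" (420x560 float32, m along the optical axis (not along the pixel's ray), 0 where there is no reading), "fx", "fy", "cx", "cy" (pixels), "R" (3x3) and "t" (3): a world point X has camera coordinates R X + t; the wrist camera has in their place "mount" (4x4, takes a point from camera to tool coordinates, whose origin is the TCP and whose axes are the tool frame's). Camera axes: x right, y down, z forward; pixel columns grow to the right and rows downward; lengths in m; the calibration is good to about 2 mm. A picture is of the moment at which its call begins: read the wrist's pose just before it.
- env.hand_in(): hands the job in, once; it reports no verdict.
The state is a dict: "t": time; "joint_pos": joint angles; "joint_velocities": joint speeds; "joint_efforts": joint torques, N m; "ee_pos": TCP position; "ee_rot": TCP orientation; "force": force on the tool from outside, world axes, zero at the start; "torque": the same for the moment, N m; "opening": finger opening in m.
Only numpy, scipy, OpenCV 4.12 (cv2) and the standard library are available. Lean on these libraries where they do the work, as an engineer would, in place of code of your own. Each camera call takes 0.05 s, during which the arm holds its last target.

## Working session

There is one attempt and no reset: what is moved stays moved. The work goes in short steps, Python scripts to look and compute and a tool call to move; the robot and the scene stay as the last step left them, time stands still between calls to the robot, and variables do not carry over. Pictures are saved under pics/ and viewed, and the job is handed in when it is done.

Besides the shell and the picture viewer there is one more tool, called after ">>>" as a command line: name --argument value ..., lists and objects as JSON in quotes. play_rows: Moves the arm, as the interface text tells. Scaled input: -1 to 1 covers 0.1 m each way for a shift and 360 degrees each way for a turn. Its arguments: {"type":"object","properties":{"moves":{"type":"array"},"fingers":{"type":"number"},"grip_force":{"type":"number"}},"required":["moves"]}

```bash
ls; mkdir -p pics
python3 - <<'E'
from workcell import env
import cv2
s=env.sense();print(s)
for n in ("scene","side","wrist"):
    c=env.capture(n);cv2.imwrite(f"pics/a_{n}.png",c["frame"]);print(n,{k:v for k,v in c.items() if k not in("frame","range_z")})
E
```

```text
pics
{'t': 0.0, 'joint_pos': array([ 1.07087088,  0.47778345,  0.02233688,  1.55647482, -0.01152555,
        1.10927575, -0.08308708]), 'joint_velocities': array([ 6.17313734e-04,  5.49281972e-05,  2.20061986e-04, -3.18343186e-04,
       -2.29998345e-03,  2.13866250e-04,  4.81697641e-05]), 'joint_efforts': array([ 6.33341242e-04, -5.96463454e+01,  1.60805717e+00, -2.81207514e+01,
        1.23662793e-02,  9.29043337e-03, -2.15229426e-05]), 'ee_pos': array([ 0.25754364, -0.62331727,  0.24432692]), 'ee_rot': array([-2.61063731e+00,  1.74597405e+00,  2.45929009e-03]), 'force': array([0.11192996, 0.13720993, 1.2561897 ]), 'torque': array([0.01105896, 0.04145691, 0.00107311]), 'opening': 0.08534358915739164}
scene {'fx': 510.40501684839126, 'fy': 510.40501684839126, 'cx': 282.9182242142155, 'cy': 212.07196303922038, 'R': array([[-0.78311258,  0.62182214, -0.00847963],
       [ 0.49866439,  0.61974573, -0.60601077],
       [-0.3715757 , -0.47880315, -0.79541124]]), 't': array([ 0.4251878 , -0.19178898,  1.58142792])}
side {'fx': 452.90216614801517, 'fy': 452.90216614801517, 'cx': 274.1979708543728, 'cy': 208.2397505805202, 'R': array([[ 0.95407419, -0.29947921, -0.00739269],
       [-0.21995801, -0.68355732, -0.69596542],
       [ 0.20337384,  0.66562873, -0.71803724]]), 't': array([-0.49800349,  0.12826067,  1.14372527])}
wrist {'fx': 329.35034463783245, 'fy': 329.35034463783245, 'cx': 283.8873348781117, 'cy': 210.33555910568185, 'mount': array([[ 9.99999628e-01, -8.42501527e-04, -1.86683685e-04,
         6.62993935e-04],
       [ 8.61832419e-04,  9.64128907e-01,  2.65433057e-01,
        -6.77478010e-02],
       [-4.36406183e-05, -2.65433119e-01,  9.64129274e-01,
        -1.28012131e-01],
       [ 0.00000000e+00,  0.00000000e+00,  0.00000000e+00,
         1.00000000e+00]])}
```

View pics/a_scene.png

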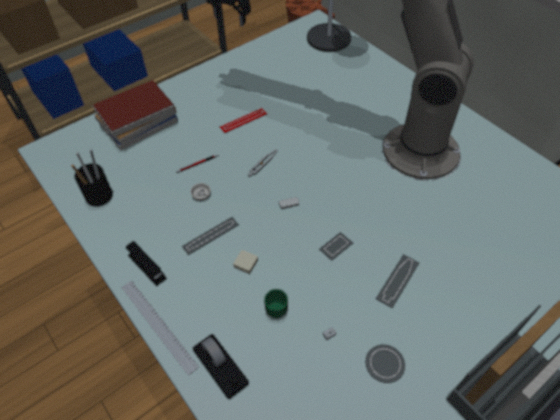

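View pics/a_side.png

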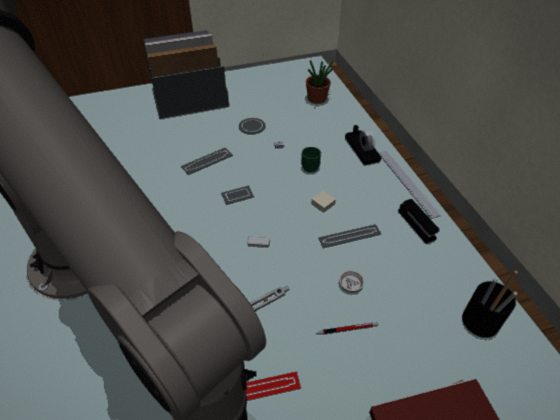

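View pics/a_wrist.png

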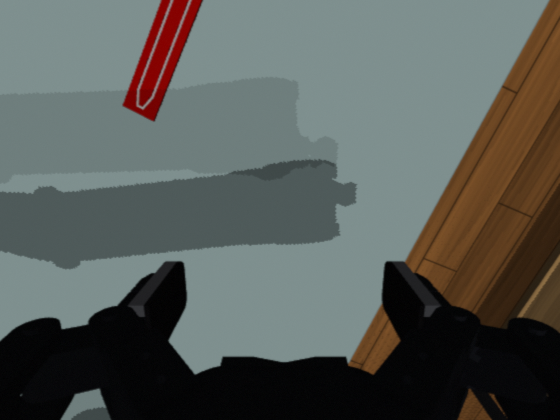

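The scene view shows everything: pencil (197,163), compass (262,163), eraser (290,203), dish (201,192), pencil pad (210,235), yellow notes (246,261, decoy), cup (276,303), eraser pad (337,245), compass pad (398,280), sharpener (330,333), cup pad (385,363). Red pad (243,121) is the decoy. Now I'll get coarse positions from masks.

```bash
cat > h.py <<'E'
import numpy as np, cv2
from scipy.spatial.transform import Rotation as Ro
from workcell import env
def cam(name):
    s=env.sense(); c=env.capture(name)
    if name=="wrist":
        M=np.array(c["mount"]); Rt=Ro.from_rotvec(s["ee_rot"]).as_matrix()
        A=Rt@M[:3,:3]; o=Rt@M[:3,3]+s["ee_pos"]
    else:
        R=np.array(c["R"]); A=R.T; o=-R.T@np.array(c["t"])
    c["A"]=A;c["o"]=o;return c
def ray(c,uv,z):
    uv=np.atleast_2d(np.asarray(uv,float))
    d=np.stack([(uv[:,0]-c["cx"])/c["fx"],(uv[:,1]-c["cy"])/c["fy"],np.ones(len(uv))],1)@c["A"].T
    return c["o"]+d*((z-c["o"][2])/d[:,2])[:,None]
def proj(c,X):
    q=(np.atleast_2d(X)-c["o"])@c["A"]
    return np.stack([c["fx"]*q[:,0]/q[:,2]+c["cx"],c["fy"]*q[:,1]/q[:,2]+c["cy"]],1)
def rect(P):
    "P: Nx3 world points -> centre, long, short, angle deg of long axis"
    (cx,cy),(w,h),a=cv2.minAreaRect((P[:,:2]*1000).astype(np.float32))
    if w<h: w,h,a=h,w,a+90
    return np.round([cx,cy],1),round(w,1),round(h,1),round((a+90)%180-90,1)
def mask(c,uv0,half,lo=None,thr=14):
    "pixels differing from the local background (median), component nearest centre"
    f=cv2.cvtColor(c["frame"],cv2.COLOR_BGR2LAB).astype(float)
    u,v=map(int,uv0);x0,y0=max(0,u-half),max(0,v-half)
    w=f[y0:v+half,x0:u+half]
    d=np.linalg.norm(w-np.median(w.reshape(-1,3),0),axis=2)
    m=(d>thr).astype(np.uint8)
    m=cv2.morphologyEx(m,cv2.MORPH_CLOSE,np.ones((3,3)))
    n,l,st,ce=cv2.connectedComponentsWithStats(m)
    best=[i for i in range(1,n) if st[i,4]>25]
    i=min(best,key=lambda i:np.linalg.norm(ce[i]+[x0-u,y0-v])-0.05*np.sqrt(st[i,4]))
    out=np.zeros(c["frame"].shape[:2],np.uint8);out[y0:v+half,x0:u+half]=(l==i)
    return out
def pts(m):
    k,_=cv2.findContours(m,cv2.RETR_EXTERNAL,cv2.CHAIN_APPROX_NONE)
    return np.concatenate(k)[:,0].astype(float)
E
python3 - <<'E'
from h import *
c=cam("scene")
for n,uv,z,hf in [("pencil",(197,163),.006,30),("compass",(262,163),.006,22),("eraser",(290,203),.01,25),("dish",(201,192),.009,18),
 ("ppad",(210,235),.004,38),("epad",(337,245),.004,30),("cpad",(398,280),.004,38),("cuppad",(385,363),.004,38),("sharp",(330,333),.008,22),("notes",(246,261),.01,22),("cup",(276,303),.03,26)]:
    m=mask(c,uv,hf); print(n,m.sum(),rect(ray(c,pts(m),z)))
f=c["frame"]
a=cv2.resize(f[100:230,150:330],None,fx=4,fy=4,interpolation=cv2.INTER_CUBIC);b=cv2.resize(f[200:400,180:430],None,fx=3,fy=3,interpolation=cv2.INTER_CUBIC)
cv2.imwrite("pics/b1.png",a);cv2.imwrite("pics/b2.png",b)
E
```

```text
pencil 227 (array([ 571.5, -383.9]), 140.4, 22.1, -7.8)
compass 287 (array([ 416.5, -260.4]), 139.2, 29.7, 15.7)
eraser 91 (array([460.2, -78.8]), 59.5, 21.5, -38.8)
dish 330 (array([ 625.4, -277.2]), 72.8, 57.0, 66.3)
ppad 793 (array([ 685.2, -138. ]), 169.4, 43.7, -1.1)
epad 575 (array([443.3, 101.6]), 89.5, 55.5, 4.0)
cpad 1149 (array([390.7, 277.6]), 163.8, 52.4, 17.5)
cuppad 1324 (array([572. , 410.7]), 94.1, 92.8, 3.0)
sharp 117 (array([625.2, 280.4]), 33.8, 23.7, -14.5)
notes 151 (array([669.3,  10.9]), 69.2, 43.2, -19.6)
cup 738 (array([683.3, 147.9]), 88.1, 61.0, 51.3)
```

View pics/b1.png

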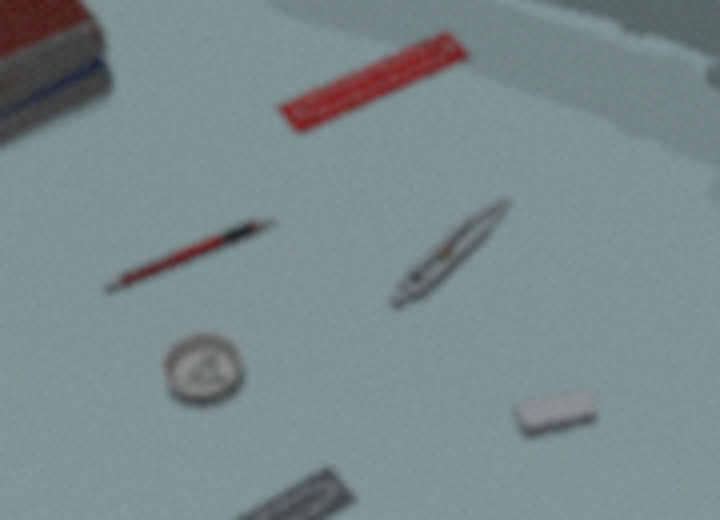

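View pics/b2.png

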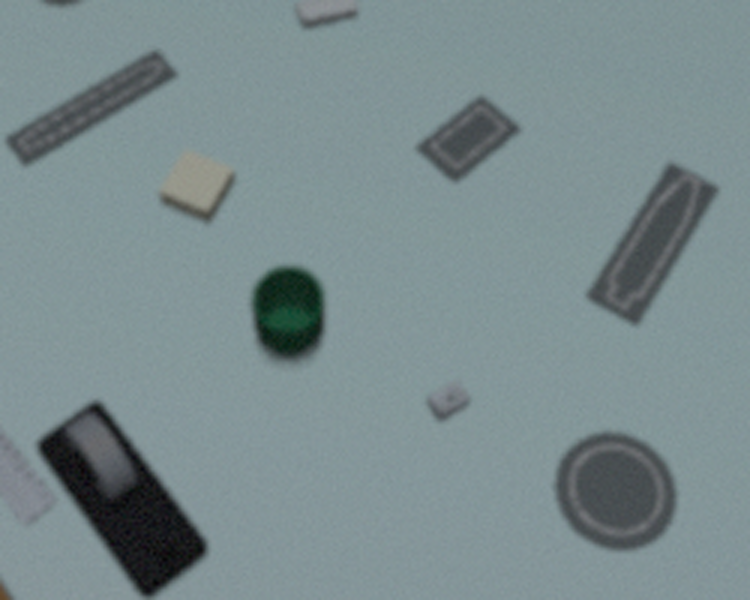

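>>> play_rows --moves '[{"x": 0.2,"y": 0.3},{"x": 0.22,"y": 0.3},{"x": 0.22,"y": 0.3},{"x": 0.22,"y": 0.3},{"x": 0.22,"y": 0.3},{"x": 0.22,"y": 0.3},{"x": 0.22,"y": 0.3},{"x": 0.22,"y": 0.3},{"x": 0.22,"y": 0.3},{"x": 0.2,"y": 0.3}]' --fingers 1

```text
schema error: expected keys x, y, z, ax, ay, az
```

>>> play_rows --moves '[{"x": 0},{"x": 0},{"x": 0}]'

```text
schema error: expected keys x, y, z, ax, ay, az
```

Run:
```python
from h import *
c=cam("wrist");cv2.imwrite("pics/c1.png",c["frame"]);np.save("c1.npy",c,allow_pickle=True)
```

```text
(no output)
```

View pics/c1.png

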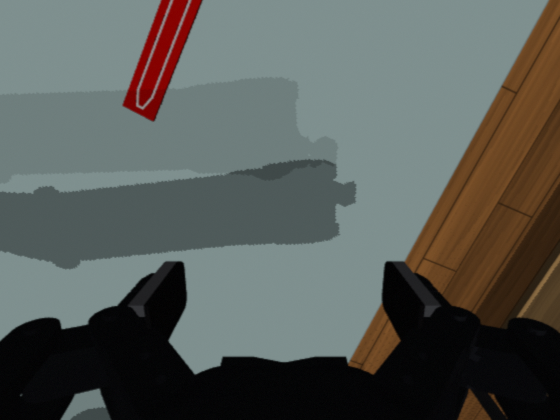

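The calls were refused (all six keys are needed) and the view is unchanged. I'll repeat them with full rows.

>>> play_rows --moves '[{"x": 0.2,"y": 0.3,"z": 0,"ax": 0,"ay": 0,"az": 0},{"x": 0.22,"y": 0.3,"z": 0,"ax": 0,"ay": 0,"az": 0},{"x": 0.22,"y": 0.3,"z": 0,"ax": 0,"ay": 0,"az": 0},{"x": 0.22,"y": 0.3,"z": 0,"ax": 0,"ay": 0,"az": 0},{"x": 0.22,"y": 0.3,"z": 0,"ax": 0,"ay": 0,"az": 0},{"x": 0.22,"y": 0.3,"z": 0,"ax": 0,"ay": 0,"az": 0},{"x": 0.22,"y": 0.3,"z": 0,"ax": 0,"ay": 0,"az": 0},{"x": 0.22,"y": 0.3,"z": 0,"ax": 0,"ay": 0,"az": 0},{"x": 0.22,"y": 0.3,"z": 0,"ax": 0,"ay": 0,"az": 0},{"x": 0.2,"y": 0.3,"z": 0,"ax": 0,"ay": 0,"az": 0}]' --fingers 1

```text
t: 1.08
ee_pos: [0.4748, -0.3221, 0.2455]
ee_rot: [-2.611, 1.746, -0.001]
force: [1.4, 0.5, -0.5]
opening: 0.0853
```

>>> play_rows --moves '[{"x": 0,"y": 0,"z": 0,"ax": 0,"ay": 0,"az": 0},{"x": 0,"y": 0,"z": 0,"ax": 0,"ay": 0,"az": 0},{"x": 0,"y": 0,"z": 0,"ax": 0,"ay": 0,"az": 0}]'

```text
t: 1.33
ee_pos: [0.4734, -0.3243, 0.2452]
ee_rot: [2.611, -1.746, -0.0]
force: [-0.5, -1.1, -0.5]
opening: 0.0851
```

Run:
```python
from h import *
c=cam("wrist");cv2.imwrite("pics/c2.png",c["frame"]);np.save("c2.npy",c,allow_pickle=True)
for n,p in [("pencil",(.5715,-.384,.006)),("compass",(.4165,-.260,.006))]:
    print(n,proj(c,p))
```

```text
pencil [[369.39954634 119.25385052]]
compass [[212.88438864 205.76896561]]
```

View pics/c2.png

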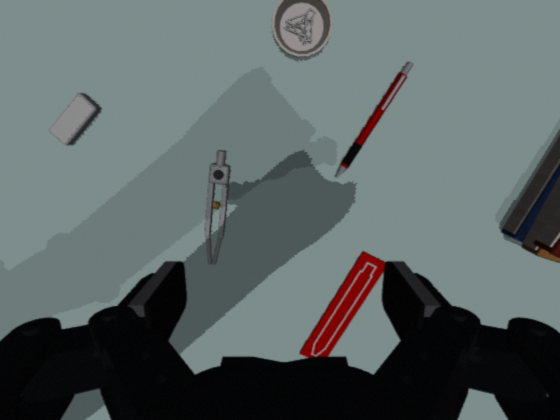

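Wrist view: pencil from tip (338,176) to button (408,66), compass from points (212,263) to handle (222,151), eraser (74,119), dish (301,25). I'll zoom in for the ends.

Run:
```python
from h import *
c=np.load("c2.npy",allow_pickle=True).item();f=c["frame"]
a=cv2.resize(f[140:275,170:270],None,fx=4,fy=4,interpolation=cv2.INTER_CUBIC)
b=cv2.resize(f[55:190,325:420],None,fx=4,fy=4,interpolation=cv2.INTER_CUBIC)
cv2.imwrite("pics/c3.png",np.hstack([a,b]))
hsv=cv2.cvtColor(f,cv2.COLOR_BGR2HSV)
m=(((hsv[...,0]<10)|(hsv[...,0]>170))&(hsv[...,1]>120)&(hsv[...,2]>60)).astype(np.uint8);m[200:]=0;m[:, :320]=0;m[:,430:]=0
print("red",rect(ray(c,pts(m),.007)))
m=mask(c,(74,119),40);print("eraser",rect(ray(c,pts(m),.012)))
m=mask(c,(301,25),50);print("dish",rect(ray(c,pts(m),.012)))
def ends(t,h,k,z):
    T,H=ray(c,t,z)[0],ray(c,h,z)[0];L=np.linalg.norm(H-T);d=(H-T)/L
    print(((T+H)/2+d*k)[:2]*1000,L*1000,np.degrees(np.arctan2(d[1],d[0])))
ends((212,263),(222,151),.001,.006);ends((338,176),(408.5,64),.001,.006)
```

```text
red (array([ 570.6, -387.6]), 111.6, 8.9, -8.5)
eraser (array([ 452.2, -104.2]), 60.2, 28.2, -0.7)
dish (array([ 620.4, -282.2]), 58.2, 54.4, -67.6)
[ 414.82302327 -265.40809371] 135.23288659019062 14.405221891126669
[ 570.46676298 -387.91175547] 134.55044469907358 -7.743587483035627
```

View pics/c3.png

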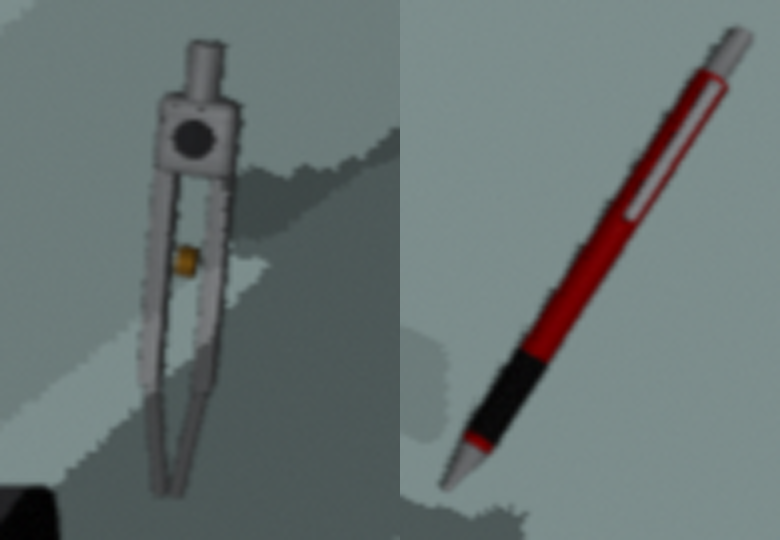

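>>> play_rows --moves '[{"x": -0.15,"y": 0.15,"z": -0.3,"ax": 0,"ay": 0,"az": -0.0056},{"x": -0.15,"y": 0.15,"z": -0.3,"ax": 0,"ay": 0,"az": -0.0056},{"x": -0.15,"y": 0.15,"z": -0.3,"ax": 0,"ay": 0,"az": -0.0056},{"x": -0.13,"y": 0.14,"z": -0.3,"ax": 0,"ay": 0,"az": -0.0056},{"x": 0,"y": 0,"z": 0,"ax": 0,"ay": 0,"az": 0},{"x": 0,"y": 0,"z": 0,"ax": 0,"ay": 0,"az": 0},{"x": 0,"y": 0,"z": 0,"ax": 0,"ay": 0,"az": 0}]'

```text
t: 1.97
ee_pos: [0.4164, -0.2667, 0.1262]
ee_rot: [2.481, -1.928, 0.003]
force: [1.1, -0.6, 1.3]
opening: 0.0853
```

Run:
```python
from h import *
c=cam("wrist");cv2.imwrite("pics/d1.png",c["frame"]);np.save("d1.npy",c,allow_pickle=True)
c=cam("scene");cv2.imwrite("pics/d1s.png",cv2.resize(c["frame"][120:240,180:340],None,fx=5,fy=5,interpolation=cv2.INTER_CUBIC))
```

```text
(no output)
```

View pics/d1.png

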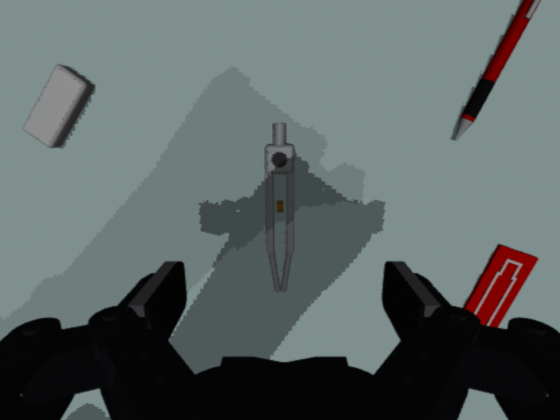

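View pics/d1s.png

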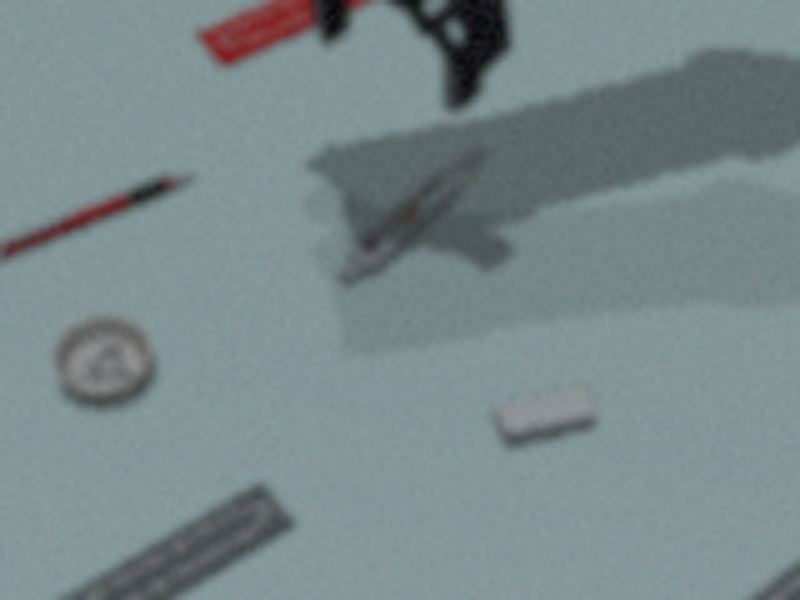

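The wrist view has the compass centred under the tool (points 281,290; handle 279,123) and the eraser at (59,107). The scene view confirms the layout.

Run:
```python
from h import *
c=np.load("d1.npy",allow_pickle=True).item()
def ends(t,h,k,z):
    T,H=ray(c,t,z)[0],ray(c,h,z)[0];L=np.linalg.norm(H-T);d=(H-T)/L
    print(((T+H)/2+d*k)[:2]*1000,L*1000,np.degrees(np.arctan2(d[1],d[0])))
ends((281,291),(279,123),.001,.006)
m=mask(c,(59,107),58,thr=10);P=pts(m);print("eraser",rect(ray(c,P,.012)),proj(c,(.46,-.079,.01)))
corn=[(63,65),(95,80),(57,148),(24,129)]
print(ray(c,corn,.013)[:,:2]*1000)
R=Ro.from_rotvec(env.sense()["ee_rot"]).as_matrix();print(R.round(3), env.sense()["ee_pos"])
s=cam("scene")
cs=np.array([(495,408),(583,385),(597,420),(510,445)])/5+[180,120]
print(ray(s,cs,.008)[:,:2]*1000)
```

```text
[ 414.48798963 -264.81460494] 136.07339498363385 14.726856118088367
eraser (array([451.2, -96.1]), 59.7, 31.2, -22.8) [[37.58284997 89.24806551]]
[[ 480.24273373  -96.91690002]
 [ 476.0116424  -118.83893674]
 [ 423.08020579  -96.84931207]
 [ 430.81382331  -73.21568501]]
[[ 0.247 -0.969  0.003]
 [-0.969 -0.247 -0.002]
 [ 0.003 -0.003 -1.   ]] [ 0.41728616 -0.26671128  0.12678827]
[[ 470.34570697 -109.25559362]
 [ 420.65946629  -90.86077901]
 [ 430.67039745  -66.16014786]
 [ 480.21104782  -83.05387891]]
```

>>> play_rows --moves '[{"x": -0.01,"y": 0.01,"z": -0.3,"ax": 0,"ay": 0,"az": 0.001},{"x": -0.01,"y": 0.01,"z": -0.3,"ax": 0,"ay": 0,"az": 0},{"x": -0.01,"y": 0,"z": -0.25,"ax": 0,"ay": 0,"az": 0},{"x": 0,"y": 0,"z": -0.15,"ax": 0,"ay": 0,"az": 0},{"x": 0,"y": 0,"z": -0.09,"ax": 0,"ay": 0,"az": 0},{"x": 0,"y": 0,"z": 0,"ax": 0,"ay": 0,"az": 0},{"x": 0,"y": 0,"z": 0,"ax": 0,"ay": 0,"az": 0}]'

```text
t: 2.7
ee_pos: [0.4135, -0.2634, 0.0169]
ee_rot: [-2.488, 1.918, -0.002]
force: [-0.0, 0.4, 0.3]
opening: 0.0854
```

>>> play_rows --moves '[{"x": 0,"y": 0,"z": 0,"ax": 0,"ay": 0,"az": 0},{"x": 0,"y": 0,"z": 0,"ax": 0,"ay": 0,"az": 0},{"x": 0,"y": 0,"z": 0,"ax": 0,"ay": 0,"az": 0},{"x": 0,"y": 0,"z": 0,"ax": 0,"ay": 0,"az": 0},{"x": 0,"y": 0,"z": 0,"ax": 0,"ay": 0,"az": 0},{"x": 0,"y": 0,"z": 0,"ax": 0,"ay": 0,"az": 0},{"x": 0,"y": 0,"z": 0,"ax": 0,"ay": 0,"az": 0}]' --fingers 0 --grip_force 40

```text
t: 3.28
ee_pos: [0.413, -0.2631, 0.0169]
ee_rot: [-2.488, 1.918, -0.001]
force: [-0.9, 0.5, 6.4]
opening: 0.0206
```

>>> play_rows --moves '[{"x": 0,"y": 0,"z": 0.2,"ax": 0,"ay": 0,"az": 0},{"x": 0,"y": 0,"z": 0.35,"ax": 0,"ay": 0,"az": 0},{"x": 0.1,"y": 0.2,"z": 0.3,"ax": 0,"ay": 0,"az": 0},{"x": 0.1,"y": 0.3,"z": 0.25,"ax": 0,"ay": 0,"az": 0},{"x": 0.1,"y": 0.35,"z": 0.2,"ax": 0,"ay": 0,"az": 0},{"x": 0.1,"y": 0.35,"z": 0.2,"ax": 0,"ay": 0,"az": 0},{"x": 0.1,"y": 0.35,"z": 0.2,"ax": 0,"ay": 0,"az": 0},{"x": 0.1,"y": 0.35,"z": 0.1,"ax": 0,"ay": 0,"az": 0},{"x": 0.05,"y": 0.35,"z": 0,"ax": 0,"ay": 0,"az": 0},{"x": 0,"y": 0.35,"z": 0,"ax": 0,"ay": 0,"az": 0}]'

```text
t: 4.12
ee_pos: [0.479, -0.0009, 0.1975]
ee_rot: [-2.487, 1.917, -0.004]
force: [0.1, 0.3, -0.2]
opening: 0.0208
```

>>> play_rows --moves '[{"x": 0,"y": 0.35,"z": 0,"ax": 0,"ay": 0,"az": 0},{"x": -0.05,"y": 0.35,"z": 0,"ax": 0,"ay": 0,"az": 0},{"x": -0.1,"y": 0.35,"z": 0,"ax": 0,"ay": 0,"az": 0},{"x": -0.1,"y": 0.35,"z": 0,"ax": 0,"ay": 0,"az": 0},{"x": -0.1,"y": 0.3,"z": 0,"ax": 0,"ay": 0,"az": 0},{"x": -0.1,"y": 0.2,"z": 0,"ax": 0,"ay": 0,"az": 0},{"x": 0,"y": 0,"z": 0,"ax": 0,"ay": 0,"az": 0},{"x": 0,"y": 0,"z": 0,"ax": 0,"ay": 0,"az": 0},{"x": 0,"y": 0,"z": 0,"ax": 0,"ay": 0,"az": 0}]'

```text
t: 4.87
ee_pos: [0.4329, 0.1862, 0.1962]
ee_rot: [2.487, -1.918, 0.001]
force: [0.7, 0.3, -1.4]
opening: 0.0206
```

Run:
```python
from h import *
c=cam("wrist");cv2.imwrite("pics/e1.png",c["frame"]);np.save("e1.npy",c,allow_pickle=True)
print(env.sense()["ee_pos"],Ro.from_rotvec(env.sense()["ee_rot"]).as_matrix().round(3))
```

```text
[0.43309472 0.18579333 0.19617158] [[ 0.253 -0.968 -0.   ]
 [-0.968 -0.253 -0.001]
 [ 0.001  0.    -1.   ]]
```

View pics/e1.png

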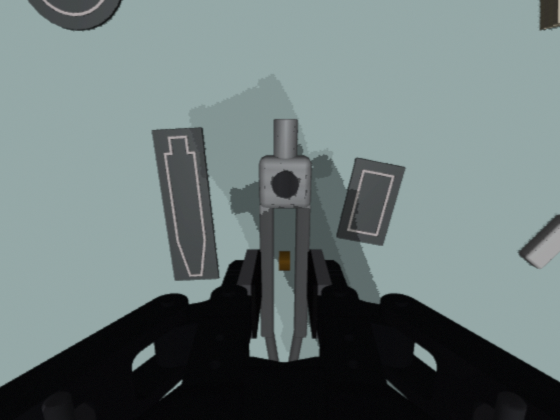

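Wrist view: compass pad corners (153,130),(202,127),(218,278),(175,281); eraser pad corners (355,158),(405,166),(382,245),(337,237). Compass is held straight, pivot disc at (285,183).

Run:
```python
from h import *
c=np.load("e1.npy",allow_pickle=True).item()
for q in ([(153,130),(202,127),(218,278),(175,281)],[(355,158),(405,166),(382,245),(337,237)]):
    P=ray(c,q,.004);print(P.mean(0)*1000,rect(P))
g=cv2.cvtColor(c["frame"],cv2.COLOR_BGR2GRAY)
for uv in((186,205),(371,202)):
    u,v=uv;m=(cv2.cvtColor(c["frame"],cv2.COLOR_BGR2LAB)[...,0]<95).astype(np.uint8)
    print(cv2.cvtColor(c["frame"],cv2.COLOR_BGR2LAB)[v-2:v+1,u,:].tolist(), g[v,u], g[300,120],g[240,240])
    w=np.zeros_like(m);w[110:290,145:225]=1
    if u>300:w[:]=0;w[150:255,325:415]=1
    m=((g<85)).astype(np.uint8)*w;m=cv2.morphologyEx(m,cv2.MORPH_CLOSE,np.ones((5,5)));m=cv2.morphologyEx(m,cv2.MORPH_OPEN,np.ones((7,7)))
    print(rect(ray(c,pts(m),.004)))
T=ray(c,[(285.5,119)],.196);print("handle end at grip height",T*1000)
```

```text
[390.39522999 274.65102586   4.        ] (array([390.2, 274.6]), 158.1, 46.5, 17.2)
[442.5932025   99.37679143   4.        ] (array([442.9,  99.6]), 83.6, 49.7, 4.1)
[[84, 127, 126], [85, 127, 126], [83, 128, 126]] 76 162 162
(array([390.9, 274.7]), 156.2, 47.7, 17.5)
[[82, 127, 127], [84, 127, 127], [83, 128, 126]] 76 162 162
(array([431.9, 104.3]), 103.9, 59.8, 3.9)
handle end at grip height [[499.01276951 202.35520009 196.        ]]
```

>>> play_rows --moves '[{"x": -0.15,"y": 0.3,"z": -0.1,"ax": 0,"ay": 0,"az": 0.004},{"x": -0.15,"y": 0.3,"z": -0.2,"ax": 0,"ay": 0,"az": 0.004},{"x": -0.13,"y": 0.29,"z": -0.3,"ax": 0,"ay": 0,"az": 0},{"x": 0,"y": 0,"z": -0.35,"ax": 0,"ay": 0,"az": 0},{"x": 0,"y": 0,"z": -0.35,"ax": 0,"ay": 0,"az": 0},{"x": 0,"y": 0,"z": -0.2,"ax": 0,"ay": 0,"az": 0},{"x": 0,"y": 0,"z": -0.12,"ax": 0,"ay": 0,"az": 0},{"x": 0,"y": 0,"z": -0.1,"ax": 0,"ay": 0,"az": 0},{"x": 0,"y": 0,"z": 0,"ax": 0,"ay": 0,"az": 0},{"x": 0,"y": 0,"z": 0,"ax": 0,"ay": 0,"az": 0}]'

```text
t: 5.75
ee_pos: [0.3909, 0.2742, 0.0257]
ee_rot: [2.534, -1.856, 0.0]
force: [0.6, 0.4, -0.6]
opening: 0.0205
```

>>> play_rows --moves '[{"x": 0,"y": 0,"z": -0.04,"ax": 0,"ay": 0,"az": 0},{"x": 0,"y": 0,"z": 0,"ax": 0,"ay": 0,"az": 0},{"x": 0,"y": 0,"z": 0,"ax": 0,"ay": 0,"az": 0}]'

```text
t: 6.0
ee_pos: [0.3909, 0.2749, 0.0223]
ee_rot: [-2.534, 1.855, -0.001]
force: [-0.4, -0.4, -0.6]
opening: 0.0206
```

>>> play_rows --moves '[{"x": 0,"y": 0,"z": 0,"ax": 0,"ay": 0,"az": 0},{"x": 0,"y": 0,"z": 0,"ax": 0,"ay": 0,"az": 0},{"x": 0,"y": 0,"z": 0,"ax": 0,"ay": 0,"az": 0},{"x": 0,"y": 0,"z": 0,"ax": 0,"ay": 0,"az": 0},{"x": 0,"y": 0,"z": 0.2,"ax": 0,"ay": 0,"az": 0},{"x": 0,"y": 0,"z": 0.35,"ax": 0,"ay": 0,"az": 0},{"x": 0,"y": 0,"z": 0.4,"ax": 0,"ay": 0,"az": 0},{"x": 0,"y": 0,"z": 0.4,"ax": 0,"ay": 0,"az": 0}]' --fingers 1

```text
t: 6.67
ee_pos: [0.3896, 0.2744, 0.1579]
ee_rot: [2.535, -1.853, -0.002]
force: [0.5, -0.3, 0.0]
opening: 0.0854
```

Run:
```python
from h import *
c=cam("wrist");cv2.imwrite("pics/f1.png",c["frame"]);np.save("f1.npy",c,allow_pickle=True)
print(env.sense()["ee_pos"])
```

```text
[0.39294677 0.27756223 0.16531984]
```

View pics/f1.png

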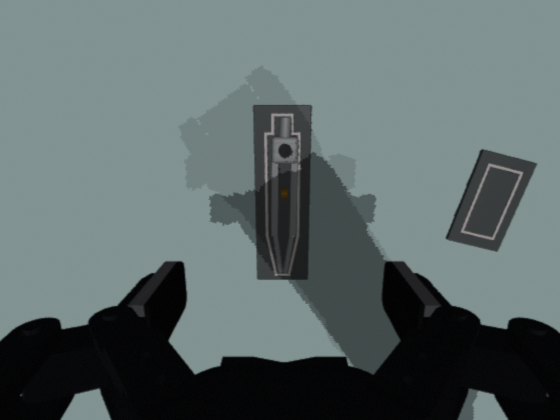

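Compass lies inside its outline (pivot 286,151, outline all round it). Next is the eraser.

>>> play_rows --moves '[{"x": 0.1,"y": -0.2,"z": 0.1,"ax": 0,"ay": 0,"az": -0.01},{"x": 0.2,"y": -0.35,"z": 0.1,"ax": 0,"ay": 0,"az": -0.01},{"x": 0.2,"y": -0.38,"z": 0,"ax": 0,"ay": 0,"az": -0.01},{"x": 0.15,"y": -0.38,"z": 0,"ax": 0,"ay": 0,"az": -0.01},{"x": 0.1,"y": -0.38,"z": 0,"ax": 0,"ay": 0,"az": -0.01},{"x": 0.05,"y": -0.38,"z": 0,"ax": 0,"ay": 0,"az": -0.01},{"x": 0,"y": -0.38,"z": 0,"ax": 0,"ay": 0,"az": -0.01},{"x": -0.05,"y": -0.38,"z": 0,"ax": 0,"ay": 0,"az": -0.01},{"x": -0.05,"y": -0.38,"z": 0,"ax": 0,"ay": 0,"az": -0.01},{"x": -0.05,"y": -0.35,"z": 0,"ax": 0,"ay": 0,"az": -0.01}]'

```text
t: 7.55
ee_pos: [0.4541, -0.0823, 0.1768]
ee_rot: [-1.833, 2.551, -0.001]
force: [1.2, -0.0, -0.6]
opening: 0.0853
```

>>> play_rows --moves '[{"x": -0.03,"y": -0.1,"z": -0.2,"ax": 0,"ay": 0,"az": -0.004},{"x": 0,"y": -0.05,"z": -0.2,"ax": 0,"ay": 0,"az": 0},{"x": 0,"y": 0,"z": 0,"ax": 0,"ay": 0,"az": 0},{"x": 0,"y": 0,"z": 0,"ax": 0,"ay": 0,"az": 0},{"x": 0,"y": 0,"z": 0,"ax": 0,"ay": 0,"az": 0}]'

```text
t: 7.97
ee_pos: [0.4524, -0.0942, 0.1374]
ee_rot: [-1.807, 2.569, -0.0]
force: [-0.0, 0.1, -0.2]
opening: 0.0854
```

Run:
```python
from h import *
c=cam("wrist");cv2.imwrite("pics/g1.png",c["frame"]);np.save("g1.npy",c,allow_pickle=True)
s=env.sense();R=Ro.from_rotvec(s["ee_rot"]).as_matrix();print(s["ee_pos"],np.degrees(np.arctan2(R[1,0],R[0,0])))
```

```text
[ 0.45268093 -0.0941775   0.13767252] -109.72138790316491
```

View pics/g1.png

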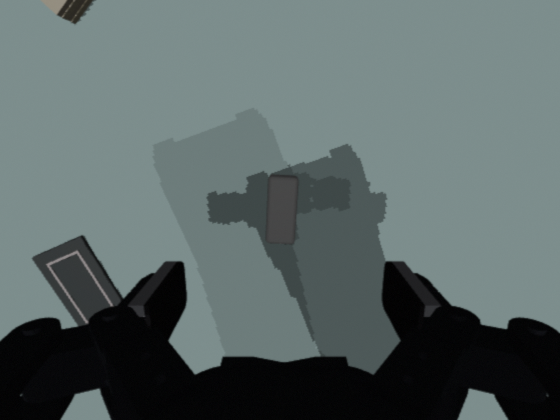

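Eraser sits under the tool, with corners (270,175),(298,177),(294,244),(266,242).

Run:
```python
from h import *
c=np.load("g1.npy",allow_pickle=True).item()
P=ray(c,[(270,175),(298,177),(294,244),(266,242)],.013);print(P.mean(0)*1000,rect(P))
s=cam("scene")
f=s["frame"];cv2.imwrite("pics/g2.png",cv2.resize(f[160:340,180:400],None,fx=3.5,fy=3.5,interpolation=cv2.INTER_CUBIC))
```

```text
[451.5091052  -92.27385489  13.        ] (array([451.4, -92.5]), 55.4, 22.9, -23.8)
```

>>> play_rows --moves '[{"x": -0.01,"y": 0.02,"z": -0.3,"ax": 0,"ay": 0,"az": -0.006},{"x": 0,"y": 0,"z": -0.35,"ax": 0,"ay": 0,"az": -0.005},{"x": 0,"y": 0,"z": -0.3,"ax": 0,"ay": 0,"az": 0},{"x": 0,"y": 0,"z": -0.16,"ax": 0,"ay": 0,"az": 0},{"x": 0,"y": 0,"z": -0.08,"ax": 0,"ay": 0,"az": 0},{"x": 0,"y": 0,"z": 0,"ax": 0,"ay": 0,"az": 0}]'

```text
t: 8.57
ee_pos: [0.4505, -0.0924, 0.0169]
ee_rot: [1.717, -2.629, -0.002]
force: [1.0, -0.5, 0.6]
opening: 0.0854
```

>>> play_rows --moves '[{"x": 0,"y": 0,"z": 0,"ax": 0,"ay": 0,"az": 0},{"x": 0,"y": 0,"z": 0,"ax": 0,"ay": 0,"az": 0},{"x": 0,"y": 0,"z": 0,"ax": 0,"ay": 0,"az": 0},{"x": 0,"y": 0,"z": 0,"ax": 0,"ay": 0,"az": 0},{"x": 0,"y": 0,"z": 0,"ax": 0,"ay": 0,"az": 0},{"x": 0,"y": 0,"z": 0,"ax": 0,"ay": 0,"az": 0},{"x": 0,"y": 0,"z": 0,"ax": 0,"ay": 0,"az": 0}]' --fingers 0 --grip_force 30

```text
t: 9.15
ee_pos: [0.4513, -0.0932, 0.0186]
ee_rot: [-1.715, 2.631, -0.001]
force: [-0.9, 0.4, 7.2]
opening: 0.0229
```

>>> play_rows --moves '[{"x": 0,"y": 0,"z": 0.2,"ax": 0,"ay": 0,"az": 0},{"x": 0.05,"y": 0.1,"z": 0.3,"ax": 0,"ay": 0,"az": 0.01},{"x": 0.05,"y": 0.3,"z": 0.2,"ax": 0,"ay": 0,"az": 0.01},{"x": 0.05,"y": 0.35,"z": 0,"ax": 0,"ay": 0,"az": 0.01},{"x": 0,"y": 0.35,"z": 0,"ax": 0,"ay": 0,"az": 0.01},{"x": -0.05,"y": 0.35,"z": 0,"ax": 0,"ay": 0,"az": 0.01},{"x": -0.09,"y": 0.3,"z": -0.1,"ax": 0,"ay": 0,"az": 0.01},{"x": -0.09,"y": 0.17,"z": -0.2,"ax": 0,"ay": 0,"az": 0.01},{"x": 0,"y": 0,"z": -0.15,"ax": 0,"ay": 0,"az": 0.007},{"x": 0,"y": 0,"z": 0,"ax": 0,"ay": 0,"az": 0}]'

```text
t: 9.98
ee_pos: [0.4407, 0.0998, 0.041]
ee_rot: [2.299, -2.136, -0.004]
force: [-0.2, -1.3, -0.7]
opening: 0.0232
```

>>> play_rows --moves '[{"x": 0,"y": 0,"z": 0,"ax": 0,"ay": 0,"az": 0},{"x": 0,"y": 0,"z": 0,"ax": 0,"ay": 0,"az": 0}]'

```text
t: 10.15
ee_pos: [0.4435, 0.0982, 0.0434]
ee_rot: [-2.293, 2.147, -0.001]
force: [-0.6, 0.1, -0.1]
opening: 0.023
```

Run:
```python
from h import *
c=cam("wrist");cv2.imwrite("pics/h1.png",c["frame"]);np.save("h1.npy",c,allow_pickle=True)
s=env.sense();R=Ro.from_rotvec(s["ee_rot"]).as_matrix();print(s["ee_pos"],np.degrees(np.arctan2(R[1,0],R[0,0])))
```

```text
[0.44371554 0.09816706 0.0435569 ] -86.22554754599228
```

View pics/h1.png

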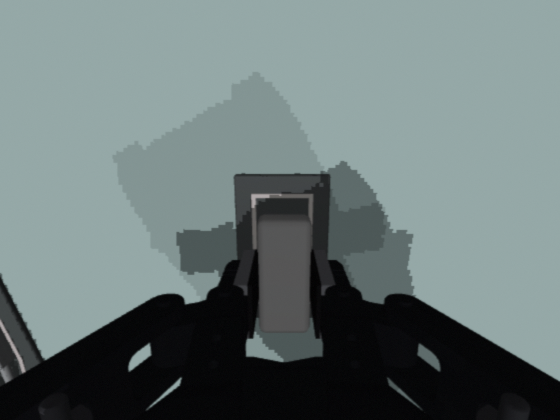

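Eraser is over its pad and aligned with it (pad top edge 235–330, row 176; eraser centred on column 285). I'll lower it 20 mm and let go.

>>> play_rows --moves '[{"x": 0,"y": 0.01,"z": -0.14,"ax": 0,"ay": 0,"az": 0},{"x": -0.01,"y": 0,"z": -0.06,"ax": 0,"ay": 0,"az": 0},{"x": 0,"y": 0,"z": 0,"ax": 0,"ay": 0,"az": 0},{"x": 0,"y": 0,"z": 0,"ax": 0,"ay": 0,"az": 0}]'

```text
t: 10.53
ee_pos: [0.4418, 0.0995, 0.023]
ee_rot: [2.295, -2.145, 0.0]
force: [0.0, 0.3, 0.6]
opening: 0.0232
```

>>> play_rows --moves '[{"x": 0,"y": 0,"z": 0,"ax": 0,"ay": 0,"az": 0},{"x": 0,"y": 0,"z": 0,"ax": 0,"ay": 0,"az": 0},{"x": 0,"y": 0,"z": 0,"ax": 0,"ay": 0,"az": 0},{"x": 0,"y": 0,"z": 0,"ax": 0,"ay": 0,"az": 0},{"x": 0,"y": 0,"z": 0.2,"ax": 0,"ay": 0,"az": 0},{"x": 0,"y": 0,"z": 0.35,"ax": 0,"ay": 0,"az": 0},{"x": 0,"y": 0,"z": 0.4,"ax": 0,"ay": 0,"az": 0},{"x": 0,"y": 0,"z": 0.4,"ax": 0,"ay": 0,"az": 0}]' --fingers 1

```text
t: 11.2
ee_pos: [0.4408, 0.0998, 0.159]
ee_rot: [2.296, -2.142, -0.002]
force: [1.5, 0.0, -1.1]
opening: 0.0857
```

Run:
```python
from h import *
c=cam("wrist");cv2.imwrite("pics/i1.png",c["frame"]);np.save("i1.npy",c,allow_pickle=True)
s=env.sense();R=Ro.from_rotvec(s["ee_rot"]).as_matrix();print(s["ee_pos"],np.degrees(np.arctan2(R[1,0],R[0,0])))
```

```text
[0.44514428 0.10130887 0.16625279] -86.04268473652624
```

View pics/i1.png

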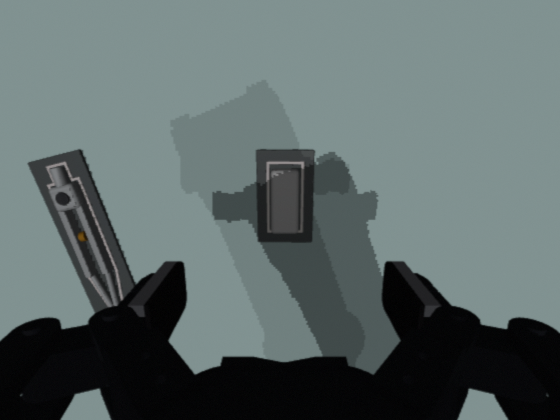

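Eraser is inside its outline (eraser centre ≈ (285,202), outline centre (285,200)). Now the pencil.

>>> play_rows --moves '[{"x": 0.05,"y": -0.25,"z": 0,"ax": 0,"ay": 0,"az": -0.003},{"x": 0.1,"y": -0.38,"z": 0,"ax": 0,"ay": 0,"az": -0.003},{"x": 0.1,"y": -0.38,"z": 0,"ax": 0,"ay": 0,"az": -0.003},{"x": 0.1,"y": -0.38,"z": 0,"ax": 0,"ay": 0,"az": -0.003},{"x": 0.1,"y": -0.38,"z": 0,"ax": 0,"ay": 0,"az": -0.003},{"x": 0.1,"y": -0.38,"z": 0,"ax": 0,"ay": 0,"az": -0.003},{"x": 0.1,"y": -0.38,"z": 0,"ax": 0,"ay": 0,"az": -0.003},{"x": 0.1,"y": -0.38,"z": 0,"ax": 0,"ay": 0,"az": -0.003},{"x": 0.1,"y": -0.38,"z": 0,"ax": 0,"ay": 0,"az": -0.003},{"x": 0.1,"y": -0.38,"z": 0,"ax": 0,"ay": 0,"az": -0.003}]'

```text
t: 12.08
ee_pos: [0.5368, -0.269, 0.1577]
ee_rot: [2.083, -2.351, -0.0]
force: [0.6, 1.8, 0.4]
opening: 0.0855
```

>>> play_rows --moves '[{"x": 0.1,"y": -0.38,"z": 0,"ax": 0,"ay": 0,"az": -0.003},{"x": 0.1,"y": -0.38,"z": -0.1,"ax": 0,"ay": 0,"az": 0},{"x": 0.1,"y": -0.3,"z": -0.1,"ax": 0,"ay": 0,"az": 0},{"x": 0.1,"y": -0.16,"z": -0.1,"ax": 0,"ay": 0,"az": 0},{"x": 0,"y": 0,"z": 0,"ax": 0,"ay": 0,"az": 0},{"x": 0,"y": 0,"z": 0,"ax": 0,"ay": 0,"az": 0},{"x": 0,"y": 0,"z": 0,"ax": 0,"ay": 0,"az": 0},{"x": 0,"y": 0,"z": 0,"ax": 0,"ay": 0,"az": 0}]'

```text
t: 12.75
ee_pos: [0.5771, -0.3875, 0.1282]
ee_rot: [-2.064, 2.368, 0.0]
force: [0.2, 0.7, 0.6]
opening: 0.0855
```

Run:
```python
from h import *
c=cam("wrist");cv2.imwrite("pics/j1.png",c["frame"]);np.save("j1.npy",c,allow_pickle=True)
s=env.sense();R=Ro.from_rotvec(s["ee_rot"]).as_matrix();print(s["ee_pos"],np.degrees(np.arctan2(R[1,0],R[0,0])))
f=c["frame"];hsv=cv2.cvtColor(f,cv2.COLOR_BGR2HSV)
m=(((hsv[...,0]<10)|(hsv[...,0]>170))&(hsv[...,1]>120)&(hsv[...,2]>40)).astype(np.uint8)
n,l,st,ce=cv2.connectedComponentsWithStats(m)
for i in range(1,n):
    if st[i,4]>80: print(st[i],ce[i],rect(ray(c,pts((l==i).astype(np.uint8)),.007)))
```

```text
[ 0.57712411 -0.38762666  0.12841117] -97.83660791391306
[280 146  13 105 985] [285.63350254 202.73908629] (array([ 584.4, -390.1]), 83.2, 9.1, -8.5)
[369 352  21  23 300] [376.61       360.95333333] (array([ 423.6, -452.7]), 22.9, 17.8, -4.0)
```

View pics/j1.png

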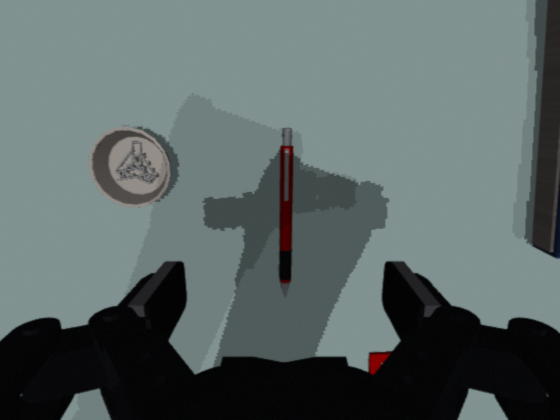

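Pencil is under the tool, tip (285,297) and button (287,128); dish is clear at left (131,166).

Run:
```python
from h import *
c=np.load("j1.npy",allow_pickle=True).item()
T,H=ray(c,[(285,298),(287,127.5)],.006);L=np.linalg.norm(H-T);d=(H-T)/L
print(((T+H)/2+d*.001)*1000,L*1000,np.degrees(np.arctan2(d[1],d[0])))
```

```text
[ 570.06780311 -388.32804499    6.        ] 140.6289001220055 -8.437701387871527
```

>>> play_rows --moves '[{"x": -0.04,"y": -0.01,"z": -0.3,"ax": 0,"ay": 0,"az": -0.0016},{"x": -0.03,"y": 0,"z": -0.3,"ax": 0,"ay": 0,"az": 0},{"x": 0,"y": 0,"z": -0.28,"ax": 0,"ay": 0,"az": 0},{"x": 0,"y": 0,"z": -0.15,"ax": 0,"ay": 0,"az": 0},{"x": 0,"y": 0,"z": -0.06,"ax": 0,"ay": 0,"az": 0},{"x": 0,"y": 0,"z": 0,"ax": 0,"ay": 0,"az": 0}]'

```text
t: 13.3
ee_pos: [0.5695, -0.3892, 0.0179]
ee_rot: [2.051, -2.379, -0.003]
force: [0.3, -0.5, -0.4]
opening: 0.0855
```

>>> play_rows --moves '[{"x": 0,"y": 0,"z": 0,"ax": 0,"ay": 0,"az": 0},{"x": 0,"y": 0,"z": 0,"ax": 0,"ay": 0,"az": 0},{"x": 0,"y": 0,"z": 0,"ax": 0,"ay": 0,"az": 0},{"x": 0,"y": 0,"z": 0,"ax": 0,"ay": 0,"az": 0},{"x": 0,"y": 0,"z": 0,"ax": 0,"ay": 0,"az": 0},{"x": 0,"y": 0,"z": 0,"ax": 0,"ay": 0,"az": 0},{"x": 0,"y": 0,"z": 0,"ax": 0,"ay": 0,"az": 0},{"x": 0,"y": 0,"z": 0,"ax": 0,"ay": 0,"az": 0}]' --fingers 0 --grip_force 30

```text
t: 13.97
ee_pos: [0.57, -0.3903, 0.0193]
ee_rot: [-2.05, 2.38, -0.001]
force: [0.1, 0.2, 4.4]
opening: 0.0087
```

>>> play_rows --moves '[{"x": 0,"y": 0,"z": 0.2,"ax": 0,"ay": 0,"az": 0},{"x": 0,"y": 0,"z": 0.35,"ax": 0,"ay": 0,"az": 0},{"x": 0.1,"y": 0.1,"z": 0.35,"ax": 0,"ay": 0,"az": 0.004},{"x": 0.2,"y": 0.25,"z": 0.3,"ax": 0,"ay": 0,"az": 0.004},{"x": 0.2,"y": 0.3,"z": 0.3,"ax": 0,"ay": 0,"az": 0.004},{"x": 0.2,"y": 0.3,"z": 0.2,"ax": 0,"ay": 0,"az": 0.004},{"x": 0.2,"y": 0.3,"z": 0.1,"ax": 0,"ay": 0,"az": 0.004},{"x": 0.1,"y": 0.3,"z": 0,"ax": 0,"ay": 0,"az": 0},{"x": 0,"y": 0,"z": 0,"ax": 0,"ay": 0,"az": 0},{"x": 0,"y": 0,"z": 0,"ax": 0,"ay": 0,"az": 0}]'

```text
t: 14.8
ee_pos: [0.6676, -0.236, 0.1936]
ee_rot: [-2.201, 2.24, 0.002]
force: [0.2, -0.6, -0.8]
opening: 0.0089
```

>>> play_rows --moves '[{"x": 0,"y": 0,"z": 0,"ax": 0,"ay": 0,"az": 0},{"x": 0,"y": 0,"z": 0,"ax": 0,"ay": 0,"az": 0}]'

```text
t: 14.97
ee_pos: [0.6654, -0.2418, 0.1933]
ee_rot: [2.192, -2.248, -0.0]
force: [-0.0, -1.8, -0.2]
opening: 0.0085
```

Run:
```python
from h import *
c=cam("wrist");cv2.imwrite("pics/k1.png",c["frame"]);np.save("k1.npy",c,allow_pickle=True)
s=env.sense();R=Ro.from_rotvec(s["ee_rot"]).as_matrix();print(s["ee_pos"],np.degrees(np.arctan2(R[1,0],R[0,0])))
```

```text
[ 0.66540763 -0.24198056  0.19335184] -91.47993619124354
```

View pics/k1.png

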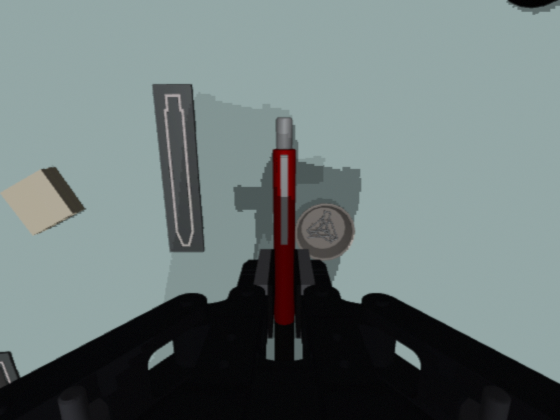

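Pencil is held straight (button at 284,118). Pad corners are (153,85),(192,85),(204,251),(170,251).

Run:
```python
from h import *
c=np.load("k1.npy",allow_pickle=True).item()
P=ray(c,[(153,85),(192,85),(204,251),(170,251)],.004);print(P.mean(0)*1000,rect(P))
Q=ray(c,[(172.5,95),(183.5,246)],.004);print(Q.mean(0)*1000)
s=env.sense();p=s["ee_pos"];B=ray(c,[(284,117.5)],p[2]-.013)[0];print((B-p)*1000)
```

```text
[ 685.3571608  -142.40748658    4.        ] (array([ 685.4, -142.4]), 161.3, 35.2, -1.4)
[ 683.90187022 -140.39730051    4.        ]
[ 68.77821765  -2.04688503 -13.        ]
```

>>> play_rows --moves '[{"x": 0.05,"y": 0.25,"z": 0,"ax": 0,"ay": 0,"az": 0},{"x": 0.1,"y": 0.35,"z": -0.1,"ax": 0,"ay": 0,"az": 0},{"x": 0.05,"y": 0.3,"z": -0.25,"ax": 0,"ay": 0,"az": 0},{"x": 0,"y": 0.1,"z": -0.35,"ax": 0,"ay": 0,"az": 0},{"x": 0,"y": 0,"z": -0.35,"ax": 0,"ay": 0,"az": 0},{"x": 0,"y": 0,"z": -0.3,"ax": 0,"ay": 0,"az": 0},{"x": 0,"y": 0,"z": -0.15,"ax": 0,"ay": 0,"az": 0},{"x": 0,"y": 0,"z": -0.1,"ax": 0,"ay": 0,"az": 0},{"x": 0,"y": 0,"z": 0,"ax": 0,"ay": 0,"az": 0},{"x": 0,"y": 0,"z": 0,"ax": 0,"ay": 0,"az": 0}]'

```text
t: 15.85
ee_pos: [0.6872, -0.1407, 0.0348]
ee_rot: [-2.194, 2.248, -0.002]
force: [0.4, -0.7, 1.1]
opening: 0.0091
```

>>> play_rows --moves '[{"x": -0.02,"y": -0.01,"z": -0.07,"ax": 0,"ay": 0,"az": 0},{"x": 0,"y": 0,"z": -0.04,"ax": 0,"ay": 0,"az": 0},{"x": 0,"y": 0,"z": 0,"ax": 0,"ay": 0,"az": 0},{"x": 0,"y": 0,"z": 0,"ax": 0,"ay": 0,"az": 0}]'

```text
t: 16.18
ee_pos: [0.6848, -0.1408, 0.0234]
ee_rot: [-2.195, 2.247, -0.001]
force: [0.1, -0.4, 0.2]
opening: 0.0088
```

>>> play_rows --moves '[{"x": 0,"y": 0,"z": 0,"ax": 0,"ay": 0,"az": 0},{"x": 0,"y": 0,"z": 0,"ax": 0,"ay": 0,"az": 0},{"x": 0,"y": 0,"z": 0,"ax": 0,"ay": 0,"az": 0},{"x": 0,"y": 0,"z": 0,"ax": 0,"ay": 0,"az": 0},{"x": 0,"y": 0,"z": 0.2,"ax": 0,"ay": 0,"az": 0},{"x": 0,"y": 0,"z": 0.35,"ax": 0,"ay": 0,"az": 0},{"x": 0,"y": 0,"z": 0.4,"ax": 0,"ay": 0,"az": 0},{"x": 0,"y": 0,"z": 0.4,"ax": 0,"ay": 0,"az": 0}]' --fingers 1

```text
t: 16.85
ee_pos: [0.6838, -0.1406, 0.1587]
ee_rot: [2.195, -2.246, -0.002]
force: [0.7, -0.5, 1.3]
opening: 0.0852
```

Run:
```python
from h import *
c=cam("wrist");cv2.imwrite("pics/l1.png",c["frame"]);np.save("l1.npy",c,allow_pickle=True)
s=env.sense();R=Ro.from_rotvec(s["ee_rot"]).as_matrix();print(s["ee_pos"],np.degrees(np.arctan2(R[1,0],R[0,0])))
```

```text
[ 0.68889506 -0.14132853  0.16893743] -91.33258531188118
```

View pics/l1.png

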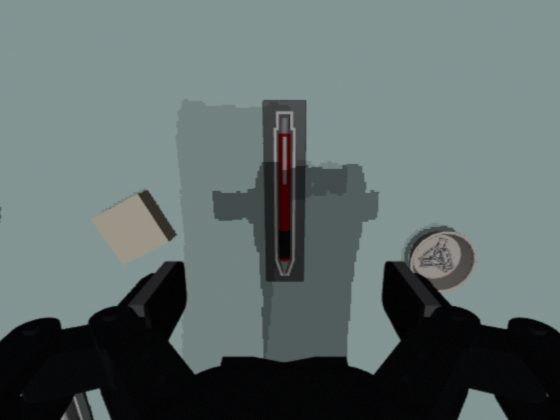

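Pencil lies inside its outline. Now for a look at the cup.

>>> play_rows --moves '[{"x": 0,"y": 0.2,"z": 0.2,"ax": 0,"ay": 0,"az": 0},{"x": 0,"y": 0.35,"z": 0.2,"ax": 0,"ay": 0,"az": 0},{"x": 0,"y": 0.38,"z": 0.1,"ax": 0,"ay": 0,"az": 0},{"x": 0,"y": 0.38,"z": 0,"ax": 0,"ay": 0,"az": 0},{"x": 0,"y": 0.38,"z": 0,"ax": 0,"ay": 0,"az": 0},{"x": 0,"y": 0.38,"z": 0,"ax": 0,"ay": 0,"az": 0},{"x": 0,"y": 0.38,"z": 0,"ax": 0,"ay": 0,"az": 0},{"x": 0,"y": 0.3,"z": 0,"ax": 0,"ay": 0,"az": 0},{"x": 0,"y": 0.1,"z": 0,"ax": 0,"ay": 0,"az": 0},{"x": 0,"y": 0,"z": 0,"ax": 0,"ay": 0,"az": 0}]'

```text
t: 17.73
ee_pos: [0.6836, 0.1496, 0.2076]
ee_rot: [-2.202, 2.239, 0.003]
force: [-0.9, 0.1, -0.8]
opening: 0.0853
```

>>> play_rows --moves '[{"x": 0,"y": 0,"z": 0,"ax": 0,"ay": 0,"az": 0},{"x": 0,"y": 0,"z": 0,"ax": 0,"ay": 0,"az": 0}]'

```text
t: 17.9
ee_pos: [0.685, 0.1413, 0.2077]
ee_rot: [2.192, -2.249, 0.002]
force: [-0.4, 0.4, 0.5]
opening: 0.0851
```

Run:
```python
from h import *
c=cam("wrist");cv2.imwrite("pics/m1.png",c["frame"]);np.save("m1.npy",c,allow_pickle=True)
s=env.sense();R=Ro.from_rotvec(s["ee_rot"]).as_matrix();print(s["ee_pos"],np.degrees(np.arctan2(R[1,0],R[0,0])),s["joint_pos"])
c=cam("side");cv2.imwrite("pics/m2.png",c["frame"])
```

```text
[0.68504043 0.14094943 0.20775523] -91.52229828980865 [-0.19404345  0.5547587  -0.14609419  1.51737717  0.08926025  1.07631635
 -1.9583173 ]
```

View pics/m1.png

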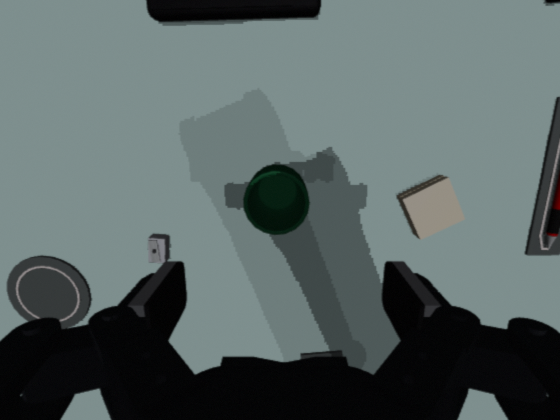

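View pics/m2.png

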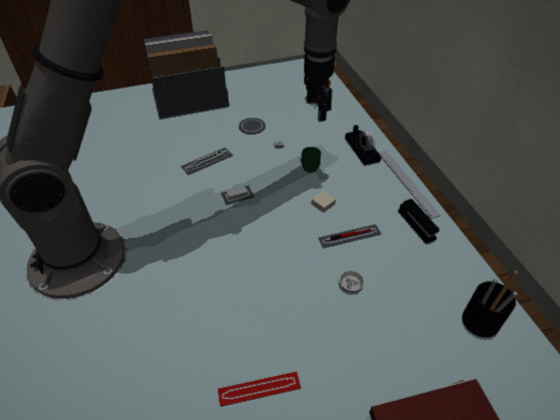

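Wrist view: cup about (276,200), its pad at (50,292), sharpener (159,248). The side view shows the compass, eraser and pencil on their pads. Zooming in on the cup rim.

Run:
```python
from h import *
c=np.load("m1.npy",allow_pickle=True).item();f=c["frame"]
a=cv2.resize(f[155:245,230:320],None,fx=6,fy=6,interpolation=cv2.INTER_CUBIC)
cv2.imwrite("pics/m3.png",np.clip(a.astype(float)*2.2,0,255).astype(np.uint8))
P=ray(c,[(244,200),(309,200),(277,235)],.06)*1000;print(P)
```

```text
[[687.18658375 174.95713916  60.        ]
 [685.66402143 119.03451061  60.        ]
 [654.52796009 147.60179761  60.        ]]
```

View pics/m3.png

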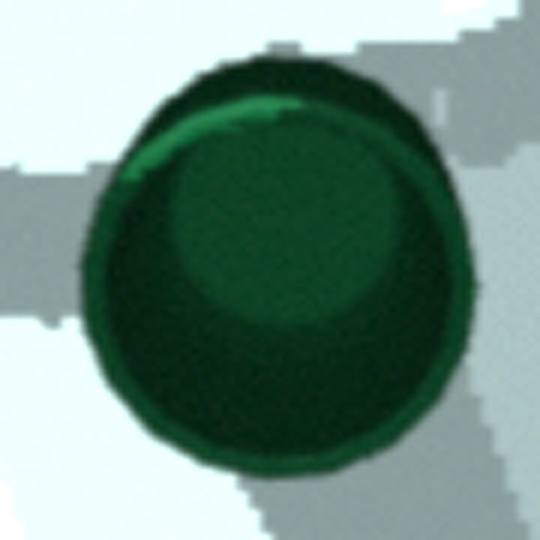

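Run:
```python
from h import *
c=np.load("m1.npy",allow_pickle=True).item()
print(ray(c,[(276.3,202.7),(276.3,171),(276.3,234.5),(159,248)],.06)*1000)
s=env.sense();print(s["ee_pos"],Ro.from_rotvec(s["ee_rot"]).as_matrix().round(4)[:,2])
```

```text
[[684.03638122 147.25190292  60.        ]
 [711.4814521  146.34909906  60.        ]
 [655.01388292 148.20659616  60.        ]
 [645.10217867 253.64991878  60.        ]]
[0.68501397 0.1410931  0.20779693] [ 2.0e-04 -1.6e-03 -1.0e+00]
```

Rim measures 56–57 mm (58 given), centre (683.5, 147.2), which agrees with the scene estimate. Going down.

>>> play_rows --moves '[{"x": -0.02,"y": 0.06,"z": -0.2,"ax": 0,"ay": 0,"az": 0},{"x": 0,"y": 0,"z": -0.35,"ax": 0,"ay": 0,"az": 0},{"x": 0,"y": 0,"z": -0.3,"ax": 0,"ay": 0,"az": 0},{"x": 0,"y": 0,"z": 0,"ax": 0,"ay": 0,"az": 0},{"x": 0,"y": 0,"z": 0,"ax": 0,"ay": 0,"az": 0},{"x": 0,"y": 0,"z": 0,"ax": 0,"ay": 0,"az": 0}]'

```text
t: 18.5
ee_pos: [0.6838, 0.1495, 0.1247]
ee_rot: [-2.193, 2.247, -0.002]
force: [0.4, -0.4, 1.0]
opening: 0.0857
```

Run:
```python
from h import *
c=cam("wrist");cv2.imwrite("pics/n1.png",c["frame"])
s=env.sense();print(s["ee_pos"]);print(ray(c,[(280,250)],.06))
```

```text
[0.68423797 0.14992998 0.12539869]
[[0.67313932 0.1518611  0.06      ]]
```

View pics/n1.png

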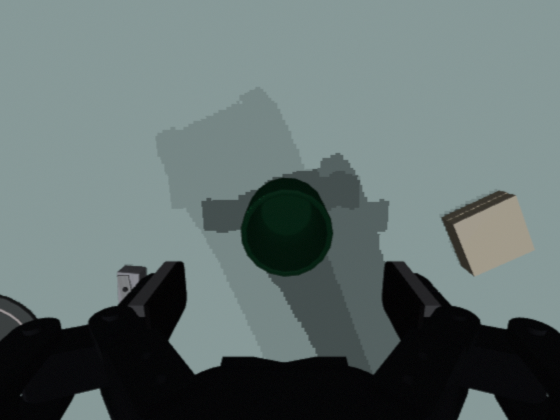

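Cup is centred between the jaws (columns 242–332; jaws 185–384). I'll lower and grip.

>>> play_rows --moves '[{"x": 0,"y": -0.02,"z": -0.3,"ax": 0,"ay": 0,"az": 0},{"x": 0,"y": 0,"z": -0.3,"ax": 0,"ay": 0,"az": 0},{"x": 0,"y": 0,"z": -0.2,"ax": 0,"ay": 0,"az": 0},{"x": 0,"y": 0,"z": -0.1,"ax": 0,"ay": 0,"az": 0},{"x": 0,"y": 0,"z": 0,"ax": 0,"ay": 0,"az": 0},{"x": 0,"y": 0,"z": 0,"ax": 0,"ay": 0,"az": 0}]'

```text
t: 19.05
ee_pos: [0.6837, 0.1485, 0.0345]
ee_rot: [-2.194, 2.246, -0.002]
force: [-0.7, 0.2, 0.2]
opening: 0.0855
```

>>> play_rows --moves '[{"x": 0,"y": 0,"z": 0,"ax": 0,"ay": 0,"az": 0},{"x": 0,"y": 0,"z": 0,"ax": 0,"ay": 0,"az": 0},{"x": 0,"y": 0,"z": 0,"ax": 0,"ay": 0,"az": 0},{"x": 0,"y": 0,"z": 0,"ax": 0,"ay": 0,"az": 0},{"x": 0,"y": 0,"z": 0,"ax": 0,"ay": 0,"az": 0},{"x": 0,"y": 0,"z": 0,"ax": 0,"ay": 0,"az": 0},{"x": 0,"y": 0,"z": 0,"ax": 0,"ay": 0,"az": 0}]' --fingers 0 --grip_force 30

```text
t: 19.63
ee_pos: [0.684, 0.1487, 0.0352]
ee_rot: [-2.194, 2.245, -0.003]
force: [-0.7, -0.2, 5.8]
opening: 0.058
```

>>> play_rows --moves '[{"x": 0,"y": 0,"z": 0.1,"ax": 0,"ay": 0,"az": 0},{"x": 0,"y": 0,"z": 0.2,"ax": 0,"ay": 0,"az": 0},{"x": 0,"y": 0,"z": 0.3,"ax": 0,"ay": 0,"az": 0},{"x": -0.05,"y": 0.1,"z": 0.3,"ax": 0,"ay": 0,"az": 0},{"x": -0.1,"y": 0.2,"z": 0.2,"ax": 0,"ay": 0,"az": 0},{"x": -0.1,"y": 0.25,"z": 0.1,"ax": 0,"ay": 0,"az": 0},{"x": -0.1,"y": 0.25,"z": 0.1,"ax": 0,"ay": 0,"az": 0},{"x": -0.1,"y": 0.25,"z": 0,"ax": 0,"ay": 0,"az": 0},{"x": -0.1,"y": 0.25,"z": 0,"ax": 0,"ay": 0,"az": 0},{"x": -0.1,"y": 0.2,"z": 0,"ax": 0,"ay": 0,"az": 0}]'

```text
t: 20.47
ee_pos: [0.6167, 0.3009, 0.1645]
ee_rot: [-2.196, 2.244, 0.001]
force: [-0.0, 0.6, -0.8]
opening: 0.0581
```

>>> play_rows --moves '[{"x": -0.1,"y": 0.1,"z": 0,"ax": 0,"ay": 0,"az": 0},{"x": 0,"y": 0,"z": 0,"ax": 0,"ay": 0,"az": 0},{"x": 0,"y": 0,"z": 0,"ax": 0,"ay": 0,"az": 0},{"x": 0,"y": 0,"z": 0,"ax": 0,"ay": 0,"az": 0}]'

```text
t: 20.8
ee_pos: [0.6085, 0.3061, 0.1631]
ee_rot: [2.193, -2.249, 0.003]
force: [1.1, -0.8, -1.4]
opening: 0.0581
```

Run:
```python
from h import *
c=cam("wrist");cv2.imwrite("pics/o1.png",c["frame"]);np.save("o1.npy",c,allow_pickle=True)
s=env.sense();R=Ro.from_rotvec(s["ee_rot"]).as_matrix();print(s["ee_pos"],R[:,2],s["joint_pos"])
f=c["frame"];g=cv2.cvtColor(f,cv2.COLOR_BGR2GRAY)
w=np.zeros_like(g);w[:,:240]=1
m=((g<95)&(f.max(2).astype(int)-f.min(2)<25)).astype(np.uint8)*w;m[290:]=0
n,l,st,ce=cv2.connectedComponentsWithStats(m)
for i in range(1,n):
    if st[i,4]>300: print(st[i],rect(ray(c,pts((l==i).astype(np.uint8)),.004)))
```

```text
[0.60881429 0.30580831 0.16306334] [ 8.80189536e-04 -1.38323570e-03 -9.99998656e-01] [-0.44181439  0.5707439  -0.16685871  1.60222096  0.11039331  0.97782654
 -2.24116838]
[ 126  192  114   98 7129] (array([568.7, 403.5]), 100.1, 91.5, 49.4)
```

View pics/o1.png

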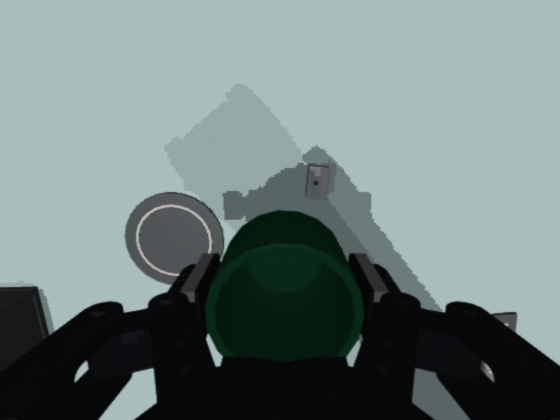

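Pad is at about (174,238), partly hidden by the finger at its lower right; cup is upright in the grip. I'll fit a circle to the visible outline and pad edge.

Run:
```python
from h import *
from scipy.optimize import least_squares
c=np.load("o1.npy",allow_pickle=True).item();f=c["frame"];g=cv2.cvtColor(f,cv2.COLOR_BGR2GRAY)
m=((g<95)).astype(np.uint8);m[:,230:]=0;m[300:]=0;m[:,:120]=0
m=cv2.morphologyEx(m,cv2.MORPH_CLOSE,np.ones((5,5)))
P=pts(m);P=P[(P[:,0]<200)&(P[:,1]<270)&(P[:,0]>121)|((P[:,1]<215)&(P[:,0]<215))]
r0=[.57,.407]
def fit(P):
    W=ray(c,P,.004)[:,:2]*1000
    r=least_squares(lambda q:np.hypot(*(W-q[:2]).T)-q[2],[570,407,40],loss="soft_l1");print(r.x,np.abs(r.fun).mean(),len(W))
fit(P)
w=(g>140).astype(np.uint8);k=np.zeros_like(g);cv2.ellipse(k,(174,240),(44,42),0,0,360,1,-1);w*=k
ys,xs=np.nonzero(w);keep=(ys<268);fit(np.stack([xs,ys],1)[keep])
```

```text
[571.26246936 407.26369076  45.39988209] 0.2550143934736842 144
[571.01168162 408.89571001  33.78894144] 0.5803556076432732 388
```

Both fits agree on (571, 408), with diameters 91 and 68 mm as given. Moving over and lowering.

>>> play_rows --moves '[{"x": -0.05,"y": 0.1,"z": 0,"ax": 0,"ay": 0,"az": 0},{"x": -0.08,"y": 0.2,"z": 0,"ax": 0,"ay": 0,"az": 0},{"x": -0.08,"y": 0.25,"z": -0.05,"ax": 0,"ay": 0,"az": 0},{"x": -0.08,"y": 0.25,"z": -0.1,"ax": 0,"ay": 0,"az": 0},{"x": -0.05,"y": 0.15,"z": -0.2,"ax": 0,"ay": 0,"az": 0},{"x": -0.03,"y": 0.07,"z": -0.25,"ax": 0,"ay": 0,"az": 0},{"x": 0,"y": 0,"z": -0.25,"ax": 0,"ay": 0,"az": 0},{"x": 0,"y": 0,"z": -0.15,"ax": 0,"ay": 0,"az": 0},{"x": 0,"y": 0,"z": -0.1,"ax": 0,"ay": 0,"az": 0},{"x": 0,"y": 0,"z": 0,"ax": 0,"ay": 0,"az": 0}]'

```text
t: 21.68
ee_pos: [0.57, 0.4086, 0.0504]
ee_rot: [2.192, -2.245, 0.0]
force: [-0.2, -1.0, -1.7]
opening: 0.0578
```

>>> play_rows --moves '[{"x": 0,"y": 0,"z": 0,"ax": 0,"ay": 0,"az": 0},{"x": 0,"y": 0,"z": 0,"ax": 0,"ay": 0,"az": 0}]'

```text
t: 21.85
ee_pos: [0.5718, 0.4105, 0.0544]
ee_rot: [-2.193, 2.246, -0.001]
force: [1.0, 0.5, -0.2]
opening: 0.0578
```

>>> play_rows --moves '[{"x": 0,"y": -0.02,"z": -0.07,"ax": 0,"ay": 0,"az": 0},{"x": 0,"y": 0,"z": -0.05,"ax": 0,"ay": 0,"az": 0},{"x": 0,"y": 0,"z": -0.02,"ax": 0,"ay": 0,"az": 0},{"x": 0,"y": 0,"z": 0,"ax": 0,"ay": 0,"az": 0},{"x": 0,"y": 0,"z": 0,"ax": 0,"ay": 0,"az": 0},{"x": 0,"y": 0,"z": 0,"ax": 0,"ay": 0,"az": 0}]'

```text
t: 22.35
ee_pos: [0.5708, 0.408, 0.0392]
ee_rot: [2.195, -2.247, 0.001]
force: [-1.0, -2.5, 4.2]
opening: 0.0582
```

Contact is felt (4 N at z 0.0392, as expected on the 4 mm pad). Releasing.

>>> play_rows --moves '[{"x": 0,"y": 0,"z": 0,"ax": 0,"ay": 0,"az": 0},{"x": 0,"y": 0,"z": 0,"ax": 0,"ay": 0,"az": 0},{"x": 0,"y": 0,"z": 0,"ax": 0,"ay": 0,"az": 0},{"x": 0,"y": 0,"z": 0,"ax": 0,"ay": 0,"az": 0},{"x": 0,"y": 0,"z": 0,"ax": 0,"ay": 0,"az": 0}]' --fingers 1

```text
t: 22.77
ee_pos: [0.5704, 0.4084, 0.0387]
ee_rot: [2.196, -2.247, -0.0]
force: [-0.8, -1.2, -0.1]
opening: 0.0856
```

>>> play_rows --moves '[{"x": 0,"y": 0,"z": 0.1,"ax": 0,"ay": 0,"az": 0},{"x": 0,"y": 0,"z": 0.2,"ax": 0,"ay": 0,"az": 0},{"x": 0,"y": 0,"z": 0.35,"ax": 0,"ay": 0,"az": 0},{"x": 0,"y": 0,"z": 0.4,"ax": 0,"ay": 0,"az": 0},{"x": 0,"y": 0,"z": 0.4,"ax": 0,"ay": 0,"az": 0},{"x": 0,"y": 0,"z": 0.3,"ax": 0,"ay": 0,"az": 0},{"x": 0,"y": 0,"z": 0,"ax": 0,"ay": 0,"az": 0},{"x": 0,"y": 0,"z": 0,"ax": 0,"ay": 0,"az": 0}]'

```text
t: 23.43
ee_pos: [0.5716, 0.4093, 0.2175]
ee_rot: [-2.192, 2.243, -0.001]
force: [-0.6, 0.8, -0.0]
opening: 0.0852
```

Run:
```python
from h import *
c=cam("wrist");cv2.imwrite("pics/q1.png",c["frame"])
s=env.sense();print(s["ee_pos"],s["opening"])
d=cam("scene");cv2.imwrite("pics/q2.png",cv2.resize(d["frame"][130:400,150:450],None,fx=2.2,fy=2.2,interpolation=cv2.INTER_CUBIC))
cv2.imwrite("pics/q3.png",cam("side")["frame"])
print(proj(c,[.5712,.408,.004]),proj(c,[.5712,.408,.064]))
```

```text
[0.57059943 0.40835369 0.21491995] 0.08559003588071964
[[285.54177307 187.73247658]] [[285.61597943 201.03375027]]
```

View pics/q1.png

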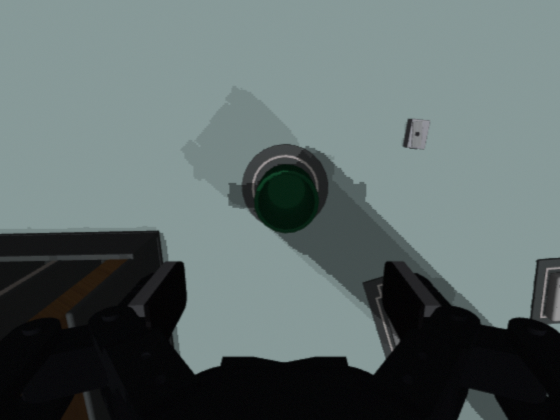

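View pics/q2.png

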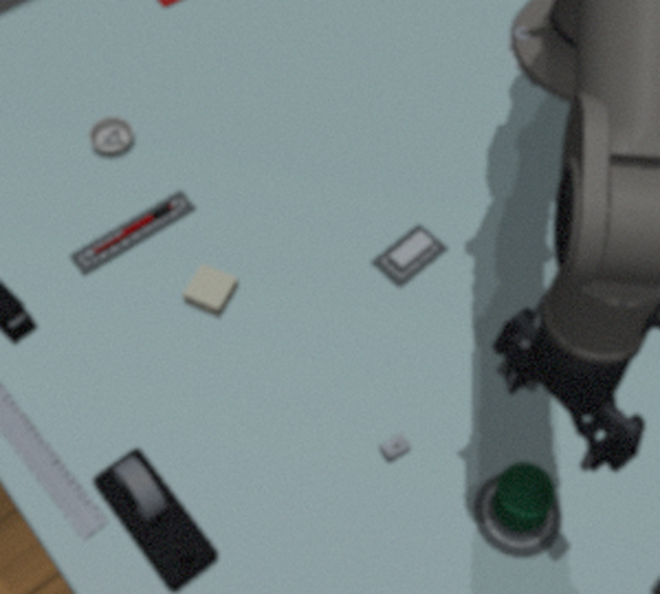

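View pics/q3.png

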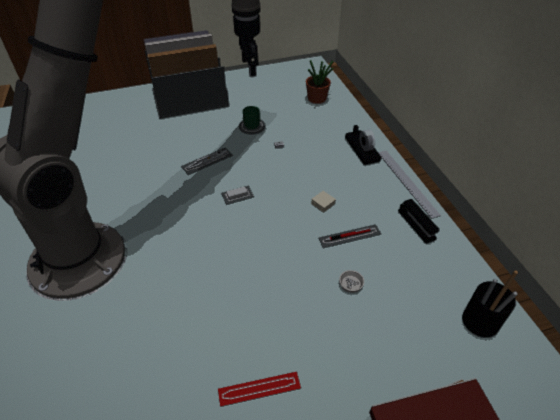

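Cup stands upright on the coaster: its rim centre is ≈ (286,199) against a predicted (286,201). One check of the placed pencil, compass and eraser by numbers, then I'll hand in.

Run:
```python
from h import *
def r(f,q,z):
    c=np.load(f,allow_pickle=True).item();P=ray(c,q,z);print(f,z,(P.mean(0)*1000).round(1))
r("i1.npy",[(285.5,170),(285.5,234)],.017);r("i1.npy",[(257,150),(314,150),(311,242),(258,240)],.004)
r("l1.npy",[(284.5,116),(285,275)],.010);r("l1.npy",[(263,100),(306,100),(303,281),(265,281)],.004)
r("f1.npy",[(285,118),(283,272)],.010);r("f1.npy",[(253,105),(312,105),(308,279),(257,279)],.004)
print(env.sense()["t"],env.sense()["joint_velocities"].round(3))
env.hand_in()
```

```text
i1.npy 0.017 [440.8  98.   17. ]
i1.npy 0.004 [442.6  98.5   4. ]
l1.npy 0.01 [ 683.9 -141.6   10. ]
l1.npy 0.004 [ 685.6 -141.2    4. ]
f1.npy 0.01 [390.6 274.1  10. ]
f1.npy 0.004 [390.2 275.3   4. ]
23.5833 [ 0.001  0.014  0.001  0.006  0.001 -0.     0.   ]
the job is handed in; nothing more can be done
```

The pencil, compass, eraser and tea cup are each on their own grey pad, released and inside the outline. I handed the job in at about 23.6 s of the 112 s allowed; no verdict is reported.

**Placing:** the wrist pictures taken just after each release put the compass, eraser and pencil within about 2 mm of their pad centres. Each looked lined up with its outline. The cup stands upright, and its rim centre is within about 2 pixels (about 2 mm) of where it should be.

**Dish, sharpener and arm:** the arm never touched the dish or the sharpener, and the last side and scene views show both where they stood. I did not measure those two again. The gripper was open and clear, above the cup, when I handed in.

**Disagreements:**
- **Eraser position:** my first estimates of where it lay differed by up to about 26 mm between cameras, and the angles disagreed too, because of a poor mask and a view near the picture's edge. I measured it again from directly above before gripping.
- **First move calls:** they were refused because of missing keys, and nothing moved.
- **Closing force:** while closing on the compass, eraser and pencil, the fingertips pressed lightly on the desk (4 to 7 N); closing on the cup read a similar 6 N.

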